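# Wheel the stock caddy into its bay and report it

## Task

Push the wheeled stock caddy along the counter until its front swivel castors trail straight, then steer it nose first into the taped bay so that it stands centred and square between the tapes; keep it rolling on its wheels, never lifting or tipping it. Once it is parked, press the wide key of the call box fully down so that the narrow key pops up. Leave the jars, cans and other groceries where they stand.

Things in the scene. Friction and masses are not known exactly. Their poses are not given: they have to be found in the camera images.
- caddy: The stock caddy: a full grey plastic crate fixed on a plywood dolly, 210 long, 150 wide, 133 mm high, about 0.9 kg (varies). Origin under its middle at counter level (z = 0 with all wheels down); x axis to its nose, y to its left, z up. At the start the nose points to the robot's left (+y), within 10 degrees. Two swivel castors at the nose, two fixed wheels at the tail
- caddy_tail (a point): Middle of the flat upright tail wall (150 mm wide, at x = -105 mm, from 46 to 133 mm high), to push against anywhere. This point is 100 mm above the counter
- caddy_axle (a point): Middle of the two fixed wheels (x = -75, y = +-50 mm, 40 mm diameter), 20 mm up. They roll only along the caddy's x axis; pushed harder on one side of the tail, the caddy turns about this point. Rolling drag is about 1 N: it stops soon after the push ends. Curves down to 0.3 m radius are easily steered
- caddy_nose (a point): Middle of the caddy's nose wall, 90 mm above the counter
- castor_left_axle (a point): Wheel centre (18 mm up) of the left swivel castor, 36 mm diameter. Its pivot is at x = 65, y = +45 mm in the caddy's frame, 22 mm from the wheel centre, and swivels freely all round. Trailing straight means the wheel is straight behind the pivot: at x = 43, y = 45 mm in the caddy's frame
- castor_right_axle (a point): Wheel centre of the right swivel castor, the same with its pivot at x = 65, y = -45 mm; trailing straight at x = 43, y = -45 mm. At the start both castors are turned well away from straight (sideways or forwards)
- bay_center (a point): Centre of the parking bay: a flat outline of 18 mm black tape along both long sides (184 mm apart inside) and across the nose end (130 mm ahead of this point), open at the near end. Its x axis, roughly to the robot's left (+y), is the way the nose must point. Parked exactly, the caddy's origin is at this point and the x axes agree
- call_box: The bay call box, a fixed grey box 90 x 150 x 40 mm (its own x, y, z) with two white keys side by side along its y axis; origin at the centre of its underside; its x axis points roughly to the robot's left
- wide_key_top (a point): Centre of the top of the wide key (44 mm in the box's x by 64 mm in its y), 54 mm above the counter when up, 44 mm when fully down; it moves straight down and needs about 3 N
- narrow_key_top (a point): Centre of the top of the narrow key (44 x 26 mm), 64 mm from the wide key's centre along the box's -y
- wide_key (a joint): Travel of the wide key: 0 fully up, 0.010 m fully down. Up at the start. The keys are interlocked: as one goes down the other rises by the same amount, and both stay where they are left
- narrow_key (a joint): Travel of the narrow key: 0 fully up, 0.010 m fully down. Down at the start
- jar_near: Jar, 72 mm diameter, 100 mm high, standing on the counter, a bystander to leave alone; origin at the centre of its underside, z up
- can_near: Can, 74 mm diameter, 110 mm high, standing on the counter, a bystander to leave alone; origin at the centre of its underside, z up
- jar_far: Jar, 72 mm diameter, 100 mm high, standing on the counter, a bystander to leave alone; origin at the centre of its underside, z up
- syrup_far: Bottle, 66 mm diameter, 170 mm high, standing on the counter, a bystander to leave alone; origin at the centre of its underside, z up
- can_far: Can, 74 mm diameter, 110 mm high, standing on the counter, a bystander to leave alone; origin at the centre of its underside, z up
- packet_far: Carton packet, 50 x 140 x 90 mm, standing on the counter, a bystander to leave alone; origin at the centre of its underside, z up
Things that resemble listed ones, but are neither listed nor needed, are in the scene too. Leave any yellow look-alike of the call_box alone.

How it is judged:
By the outcome, as a careful person would: the job done as asked, in the order asked, and still so for the second after the job is handed in, with the robot touching nothing.
It also fails if it takes over 69 s, if anything falls off the work surface, if the arm or the gripper's body presses on something with over 40 N, if the wrist force passes 120 N, or if a joint passes its speed limit or range.

## Robot

A 7-joint arm with a two-finger parallel gripper is mounted at the origin on the work surface. World frame = base frame: x ahead of the robot, y to its left, z up, the work surface at z = 0. Lengths are in m, angles in rad, forces in N, time in s.
With the tool pointing down it reaches from about 0.35 to 0.9 m from the base axis. Payload 8.1 kg.
Tool frame: the origin (TCP) lies midway between the tips of the shut fingers; the grasp point (between the pads) lies 19 mm behind it; z points along the fingers, y is the direction in which the jaws open and shut (so a half turn about z gives the same grasp; the last joint's range is limited). The gripper opens to 92 mm and grips with 3 to 60 N. Pads are 19 mm wide; open, the fingers measure 130 mm over their backs; the gripper's body (75 mm by 190 mm) begins 47 mm behind the grasp point.
Start: joints at [1.056, 0.434, 0.025, 1.573, -0.012, 1.134, -0.075], TCP at [0.25, -0.573, 0.227] pointing down, gripper open.
Joint ranges: [-2.62, 2.62], [-0.44, 2.09], [-1.27, 1.32], [0.08, 2.57], [-1.32, 4.46], [0.12, 2], [-2.74, 2.74]. Speed limits (rad/s): [2.22, 2.22, 3.01, 3.01, 3.14, 3.14, 3.14].

## Interface

Orientations are given as a rotation vector (axis times angle).
In Python, from cell import arm gives the robot as it stands. The module is installed in compiled form; this text tells all that it offers.
- The arm moves only by the tool jog_arm, never from a script. Its argument "increments" is a list of rows, each an object with "slide": the shift along the tool's x, y, z in mm, a list of three; "roll": the turn about the tool's z in rad; "gripper": the opening, from 0 (shut) to 1 (fully open). In form: [{"slide": [x, y, z], "roll": roll, "gripper": gripper}, ...]. A call has exactly 10 rows; each row is the pose to reach, as a shift and turn from the pose commanded when the call began, along the tool's axes at that moment; what a row does not reach only later rows make up. A row lasts 1/12 s, in which the tool goes at most 41.7 mm and 7.16 degrees, less where a joint would pass 70% of its speed; a pose out of reach is approached as far as the arm can. A call with a gripper value outside its range is refused whole. The fingers move at their own pace and stop on an object; "newtons" is the grip in N (left out, the last holds). Time passes only in rows, so rows that repeat a pose let the fingers close, or fill a call up. It gives the time, the measured TCP pose, the force and the opening at its end, in the units of the state.
- arm.observe(): the state, without advancing time (a new reading comes with each control period).
- arm.get_image(name): name is "scene" or "side" or "wrist"; returns a dict with "frame" (384x512x3 uint8, blue, green, red), "depth" (384x512 float32, m along the optical axis (not along the pixel's ray), 0 where there is no reading), "intrinsics" (3x3 intrinsics, pixels), "R" (3x3) and "t" (3): a world point X has camera coordinates R X + t; the wrist camera has in their place "hand_eye" (4x4, takes a point from camera to tool coordinates, whose origin is the TCP and whose axes are the flange's). Camera axes: x right, y down, z forward; pixel columns grow to the right and rows downward; lengths in m; the calibration is good to about 2 mm. A picture is of the moment at which its call begins: read the wrist's pose just before it.
- arm.sign_off(): hands the job in, once; it reports no verdict.
The state is a dict: "clock": time; "joints": joint angles; "dq": joint speeds; "joint_efforts": joint torques, N m; "position": TCP position; "ee_rot": TCP orientation; "force": force on the tool from outside, world axes, zero at the start; "ft_torque": the same for the moment, N m; "width": opening from 0.0 (shut) to 1.0 (fully open).
Only numpy, scipy, OpenCV 4.12 (cv2) and the standard library are available. Lean on these libraries where they do the work, as an engineer would, in place of code of your own. Each camera call takes 0.05 s, during which the arm holds its last target.

## Working session

There is one attempt and no reset: what is moved stays moved. The work goes in short steps, Python scripts to look and compute and a tool call to move; the robot and the scene stay as the last step left them, time stands still between calls to the robot, and variables do not carry over. Pictures are saved under pics/ and viewed, and the job is handed in when it is done.

Besides the shell and the picture viewer there is one more tool, called after "Request:" as name(argument=value, ...) on one line, values as JSON. jog_arm: Moves the arm, as the interface text tells. Its arguments: {"type":"object","properties":{"increments":{"type":"array"},"newtons":{"type":"number"}},"required":["increments"]}

```bash
mkdir -p pics; ls
cat > h.py <<'E'
from cell import arm
import numpy as np, cv2
from scipy.spatial.transform import Rotation as R
def grab(name,fn):
    s=arm.observe()
    d=arm.get_image(name)
    cv2.imwrite('pics/'+fn+'.png',d['frame'])
    np.savez('pics/'+fn+'.npz',pos=s['position'],rot=s['ee_rot'],**{k:np.array(v) for k,v in d.items()})
    return d,s
def ld(fn): return np.load('pics/'+fn+'.npz')
def ext(d):
    if 'R' in d: return np.array(d['R']),np.array(d['t'])
    he=d['hand_eye']; T=np.eye(4); T[:3,:3]=R.from_rotvec(d['rot']).as_matrix(); T[:3,3]=d['pos']
    M=np.linalg.inv(T@he); return M[:3,:3],M[:3,3]
def pz(d,u,v,z):
    """pixel to world on plane z"""
    Rm,t=ext(d); K=d['intrinsics']; r=Rm.T@np.linalg.inv(K)@np.array([u,v,1.]); c=-Rm.T@t
    return c+r*(z-c[2])/r[2]
def pd(d,u,v):
    Rm,t=ext(d); K=d['intrinsics']; q=d['depth'][int(v),int(u)]
    return Rm.T@(q*(np.linalg.inv(K)@np.array([u,v,1.]))-t)
def proj(d,X):
    Rm,t=ext(d); p=d['intrinsics']@(Rm@np.array(X)+t); return p[:2]/p[2]
E
python3 - <<'E'
from h import *
for n in ['scene','side','wrist']: 
    d,s=grab(n,n+'0')
print({k:np.round(v,3) for k,v in s.items()}); 
for n in ['scene','side','wrist']:
    d=ld(n+'0'); a,t=ext(d); print(n,np.round(-a.T@t,3),np.round(a[2],2),d['intrinsics'][0,0])
E
```

```text
pics
{'clock': np.float64(0.1), 'joints': array([ 1.056,  0.435,  0.025,  1.574, -0.012,  1.134, -0.075]), 'dq': array([ 0.001, -0.002,  0.   , -0.003, -0.   , -0.002,  0.   ]), 'joint_efforts': array([ 4.0000e-03, -6.6913e+01,  9.8900e-01, -3.1514e+01, -6.0000e-02,
        3.7000e-02,  0.0000e+00]), 'position': array([ 0.25 , -0.572,  0.226]), 'ee_rot': array([-3.074e+00, -6.420e-01,  1.000e-03]), 'force': array([0.298, 0.636, 0.102]), 'ft_torque': array([-0.022, -0.038,  0.039]), 'width': np.float64(0.997)}
scene [ 1.347 -0.01   1.033] [-0.66  0.03 -0.75] 449.3836052215822
side [0.376 0.763 0.822] [ 0.14 -0.7  -0.7 ] 347.6914228671007
wrist [ 0.323 -0.541  0.384] [-0.27 -0.12 -0.96] 313.0078399619164
```

View pics/scene0.png

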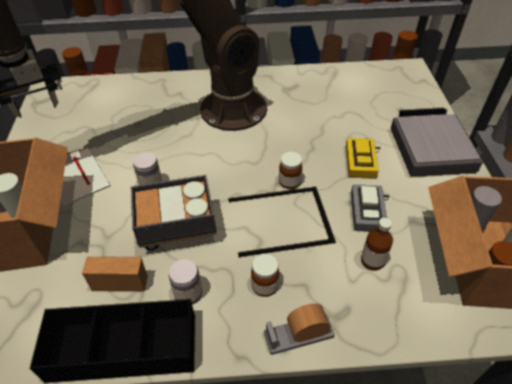

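View pics/side0.png

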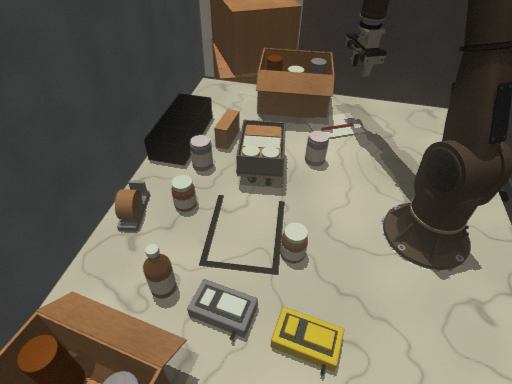

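View pics/wrist0.png

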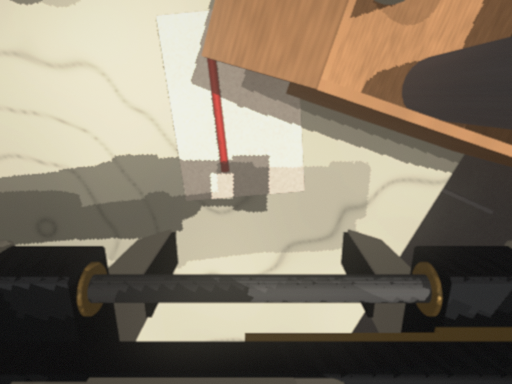

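Run:
```python
import cv2
a=cv2.imread('pics/scene0.png'); cv2.imwrite('pics/c1.png',cv2.resize(a[140:310,75:275],None,fx=4,fy=3.5,interpolation=2)[:600])
cv2.imwrite('pics/c2.png',cv2.resize(a[130:290,215:415],None,fx=4,fy=3.75,interpolation=2)[:600])
a=cv2.imread('pics/side0.png'); cv2.imwrite('pics/c3.png',cv2.resize(a[110:350,170:370],None,fx=2.5,fy=2.5,interpolation=2)[:600])
```

```text
(no output)
```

View pics/c1.png

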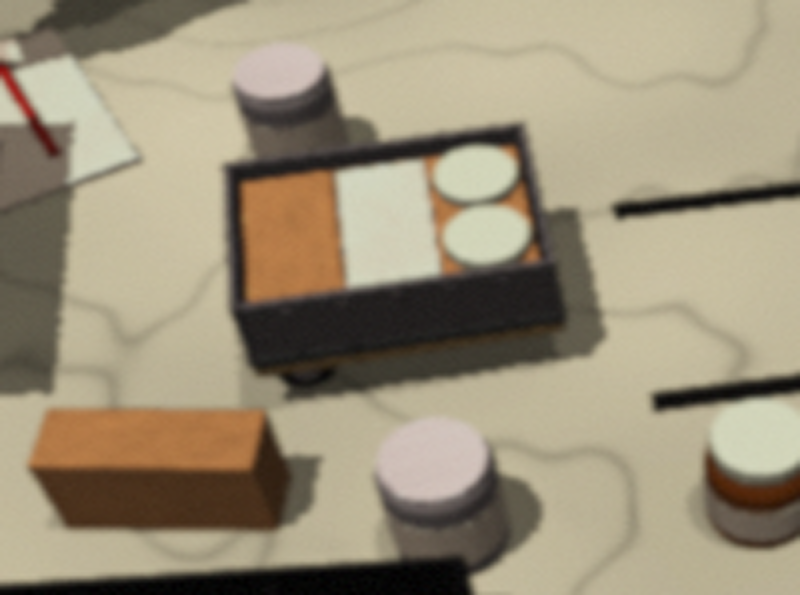

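View pics/c2.png

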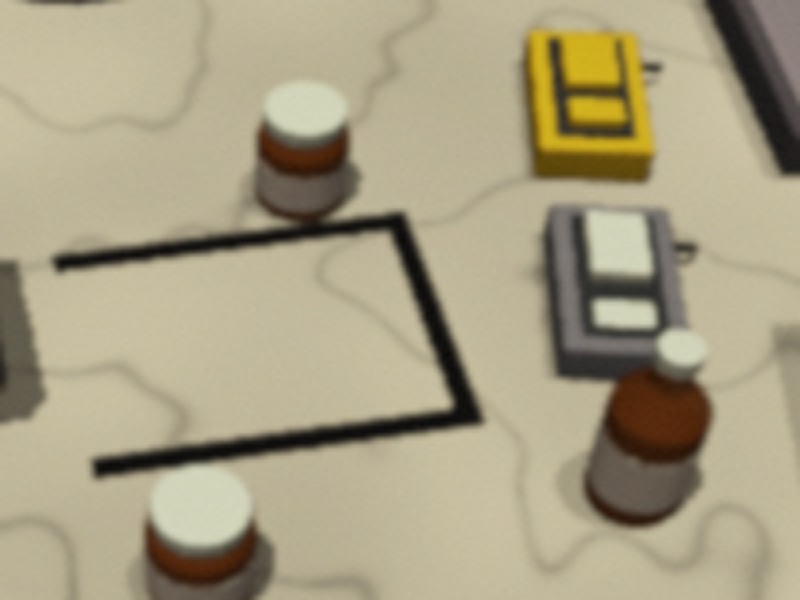

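View pics/c3.png

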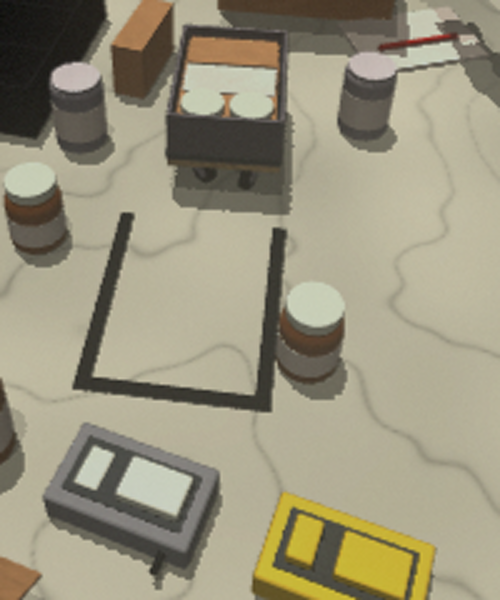

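```bash
cat >> h.py <<'E'
def cloud(d):
    Rm,t=ext(d);K=d['intrinsics'];D=d['depth'];v,u=np.mgrid[:D.shape[0],:D.shape[1]]
    P=np.stack([u,v,np.ones_like(u)],-1)@np.linalg.inv(K).T*D[...,None]
    return (P-t)@Rm
def caddy(d,c,rad=0.16,verbose=True):
    P=cloud(d); m=(d['depth']>0)&(abs(P[...,2]-0.129)<0.012)&(np.hypot(P[...,0]-c[0],P[...,1]-c[1])<rad)
    n,l,st,_=cv2.connectedComponentsWithStats(m.astype(np.uint8)*255)
    k=1+np.argmax(st[1:,4]); q=P[l==k]; 
    r=cv2.minAreaRect((q[:,:2]*1000).astype(np.float32)); b=cv2.boxPoints(r)
    e=b[1]-b[0]; f=b[2]-b[1]; L=e if np.hypot(*e)>np.hypot(*f) else f
    if L[1]<0:L=-L
    yaw=np.arctan2(L[1],L[0])
    if verbose: print('caddy',np.round(r[0],1),'size',np.round(r[1],1),'yaw',round(np.degrees(yaw),2),'n',len(q),'zmed',np.round(np.median(q[:,2]),4))
    return np.array(r[0])/1000,yaw
E
python3 - <<'E'
from h import *
for n in ['scene0','side0']:
    d=ld(n)
    c=pd(d,*((173,205) if n=='scene0' else (262,150))); print(n,c)
    caddy(d,c)
    P=cloud(d); g=cv2.cvtColor(d['frame'],cv2.COLOR_BGR2HSV)
    m=(g[...,2]<75)&(abs(P[...,2])<0.012)
    m8=m.astype(np.uint8)*255
    nn,l,st,ce=cv2.connectedComponentsWithStats(m8)
    for k in range(1,nn):
        if st[k,4]>150: print(k,st[k],ce[k])
    cv2.imwrite('pics/m_%s.png'%n,m8)
    # items
    S={'scene0':dict(wide=(369,194),narrow=(371,209),box=None,jarN=(291,159),jarF=(265,264),canA=(146,159),canB=(184,269),pk=(115,265),sy=(385,224)),
       'side0':dict(wide=(232,305),narrow=(208,298),jarN=(296,232),jarF=(183,183),canA=(318,137),canB=(201,143),sy=(152,250))}[n]
    for k,v in S.items():
        if v: print(k,np.round(pd(d,*v),3))
E
```

```text
scene0 [ 0.55148831 -0.18003123  0.11229751]
caddy [ 548.9 -183.4] size [156.4 210.1] yaw 98.15 n 2103 zmed 0.124
1 [ 14   0 119  27 796] [72.67085427 14.23743719]
2 [145   0  41  13 223] [163.43049327   7.50224215]
5 [261   0  72   8 302] [294.06291391   3.15231788]
101 [  85   93  182   56 1786] [171.78667413 122.20940649]
121 [229 184 106  73 924] [291.21428571 221.26515152]
126 [  0 202  73  68 950] [ 56.91368421 235.56      ]
132 [425 217  71  89 974] [443.00718686 263.83983573]
139 [146 235  68  18 445] [181.09213483 243.77078652]
162 [ 146  316   43   42 1543] [167.41088788 336.46079067]
163 [  97  319   44   42 1477] [119.08937035 339.9140149 ]
164 [  48  323   44   42 1353] [ 70.19142646 343.46341463]
wide [0.503 0.377 0.051]
narrow [0.551 0.373 0.041]
jarN [0.385 0.162 0.096]
jarF [0.747 0.051 0.096]
canA [ 0.362 -0.269  0.109]
canB [ 0.753 -0.145  0.107]
pk [ 0.715 -0.32   0.087]
sy [0.702 0.346 0.168]
side0 [ 0.53337692 -0.12603852  0.12661864]
caddy [ 545.1 -179.9] size [153.4 209.1] yaw 97.64 n 1460 zmed 0.122
1 [   0    0  196  173 1134] [85.01322751 95.27513228]
2 [212  27  49  36 178] [235.88764045  51.96067416]
5 [379  60  80  13 332] [420.10240964  66.42168675]
43 [ 200  195   84   79 1085] [242.98709677 244.84700461]
48 [383 226  80  45 236] [418.11864407 257.47033898]
99 [ 74 353  21  25 252] [ 85.29365079 364.30555556]
wide [0.498 0.383 0.056]
narrow [0.561 0.373 0.044]
jarN [0.38  0.166 0.101]
jarF [0.739 0.057 0.099]
canA [ 0.362 -0.262  0.114]
canB [ 0.745 -0.133  0.111]
sy [0.691 0.353 0.171]
```

Run:
```python
from h import *
# tape outline points read off pictures: scene crop c2 (scale 4 x,3.75 y, offset 215,130); side crop c3 2.5 offset 170,110
d=ld('scene0')
for n,p in dict(nearEnd_R=(57,264),farcorner_R=(403,215),corner_L=(475,418),nearEnd_L=(97,468)).items():
    print(n,np.round(pz(d,215+p[0]/4,130+p[1]/3.75,0),4))
d=ld('side0')
for n,p in dict(nearEnd_R=(280,230),corner_R=(263,405),corner_L=(82,383),nearEnd_L=(128,214)).items():
    print(n,np.round(pz(d,170+p[0]/2.5,110+p[1]/2.5,0),4))
```

```text
nearEnd_R [ 0.4501 -0.0305  0.    ]
farcorner_R [0.4184 0.2397 0.    ]
corner_L [0.6263 0.2564 0.    ]
nearEnd_L [ 0.65   -0.0103  0.    ]
nearEnd_R [ 0.4422 -0.032   0.    ]
corner_R [0.4174 0.2346 0.    ]
corner_L [0.6185 0.2534 0.    ]
nearEnd_L [ 0.644  -0.0131  0.    ]
```

```bash
cat >> h.py <<'E'
def bay(d,cc,verbose=True):
    """template fit: model tape shape in world, maximize IoU-ish via distance; params x,y,yaw; returns"""
    from scipy.optimize import least_squares
    P=cloud(d)
    Rm,t=ext(d);K=d['intrinsics'];v,u=np.mgrid[:384,:512]
    r=np.stack([u,v,np.ones_like(u)],-1)@np.linalg.inv(K).T@Rm; c=-Rm.T@t
    W=c+r*(-c[2]/r[...,2])[...,None]
    g=d['frame'].astype(float).max(-1)
    m=(abs(W[...,0]-cc[0])<0.17)&(abs(W[...,1]-cc[1])<0.19)
    return W,g,m
E
python3 - <<'E'
from h import *
from scipy.optimize import minimize
for n in ['scene0','side0']:
    d=ld(n)
    W,g,_=bay(d,(0.53,0.11)); P=cloud(d)
    H=cv2.cvtColor(d['frame'],cv2.COLOR_BGR2HSV)
    m=((g<80)&(abs(P[...,2])<0.012)).astype(np.uint8)*255
    nn,l=cv2.connectedComponents(m)
    k=l[184:257,229:335] if n=='scene0' else l[195:274,200:284]
    ids,ct=np.unique(k[k>0],return_counts=True); k=ids[ct.argmax()]
    q=W[l==k][:,:2]
    # local frame approx yaw 96
    c0=np.array([0.53,0.115]); 
    def loc(p,q): 
        c,s=np.cos(p[2]),np.sin(p[2]); e=q-p[:2]; return np.stack([e[:,0]*c+e[:,1]*s,-e[:,0]*s+e[:,1]*c],1)
    p=np.array([.53,.115,np.radians(95)])
    for it in range(10):
        a=loc(p,q)
        L=a[(a[:,1]>0.06)&(a[:,0]<0.10)];Rr=a[(a[:,1]<-0.06)&(a[:,0]<0.10)]
        # median-based line fits
        fl=np.polyfit(L[:,0],L[:,1],1);fr=np.polyfit(Rr[:,0],Rr[:,1],1)
        E=a[(abs(a[:,1])<0.08)]; fe=np.polyfit(E[:,1],E[:,0],1)
        sl=(fl[0]+fr[0])/2; mid=(fl[1]+fr[1])/2; c,s=np.cos(p[2]),np.sin(p[2]); dx=fe[1]-0.139
        p=np.array([p[0]+c*dx-s*mid,p[1]+s*dx+c*mid,p[2]+np.arctan(sl)])
    print(n,'center(if tape inner edge at 130)',np.round(p[:2],4),'yaw',np.degrees(p[2]),'slopes deg',np.degrees([fl[0],fr[0],fe[0]]),'sep',fl[1]-fr[1],'xrangeL',L[:,0].min(),'R',Rr[:,0].min(),'xmax',a[:,0].max())
    np.save('pics/bay_'+n+'.npy',p)
E
```

```text
scene0 center(if tape inner edge at 130) [0.534  0.1039] yaw 96.87755099228372 slopes deg [ 1.35448096 -1.35448096  1.39482193] sep 0.2049751302098911 xrangeL -0.12454555832071217 R -0.1286512556802371 xmax 0.14744270770899118
side0 center(if tape inner edge at 130) [0.5337 0.1037] yaw 95.77909815281895 slopes deg [ 0.19150624 -0.19150624  0.20900361] sep 0.20273814520032638 xrangeL -0.12989135281900752 R -0.12991850836857868 xmax 0.14822654453881018
```

```bash
cat >> h.py <<'E'
def local(xyz,yaw,pos=None,rot=None):
    """slide(mm) and roll to bring tool to xyz with tool x at heading yaw, from pose (defaults observed)"""
    if pos is None:
        s=arm.observe(); pos,rot=s['position'],s['ee_rot']
    M=R.from_rotvec(rot).as_matrix()
    h=np.arctan2(M[1,0],M[0,0]); r=-(yaw-h); r=(r+np.pi)%(2*np.pi)-np.pi
    return np.round(M.T@(np.array(xyz)-pos)*1000,1),round(r,3)
E
python3 - <<'E'
from h import *
d=ld('scene0')
for p in [(65,148),(55,255),(30,180),(146,159)]: print(p,np.round(pd(d,*p),3))
y=np.radians(97.9)
print(local((0.568,-0.336,0.2),y)); M=R.from_rotvec(d0:=ld('wrist0')['rot']).as_matrix(); print(M.round(3))
E
```

```text
(65, 148) [ 0.343 -0.496  0.153]
(55, 255) [ 0.611 -0.519  0.001]
(30, 180) [ 0.506 -0.54   0.194]
(146, 159) [ 0.362 -0.269  0.109]
(array([386.1, -89.4,  26.2]), np.float64(-1.297))
[[ 0.916  0.4   -0.001]
 [ 0.4   -0.916  0.001]
 [-0.    -0.001 -1.   ]]
```

Request:
jog_arm(increments=[{"slide": [40,-9,0],"roll": -0.12,"gripper": 1},{"slide": [80,-18,0],"roll": -0.24,"gripper": 1},{"slide": [120,-28,0],"roll": -0.36,"gripper": 1},{"slide": [160,-37,0],"roll": -0.48,"gripper": 1},{"slide": [200,-46,0],"roll": -0.6,"gripper": 1},{"slide": [240,-55,0],"roll": -0.72,"gripper": 1},{"slide": [280,-65,0],"roll": -0.84,"gripper": 1},{"slide": [320,-74,0],"roll": -0.96,"gripper": 1},{"slide": [355,-82,0],"roll": -1.08,"gripper": 1},{"slide": [386,-89,0],"roll": -1.2,"gripper": 1}])

```text
clock: 0.98
position: [0.5702, -0.3342, 0.2265]
ee_rot: [-2.167, -2.274, -0.001]
force: [0.5, -0.7, -0.7]
width: 1.0
```

Run:
```python
from h import *
print(local((0.568,-0.336,0.08),np.radians(97.9)),arm.observe()['clock'])
for n in ['side','wrist']: d,s=grab(n,n+'1')
caddy(ld('side1'),(0.547,-.182))
w=ld('wrist1');caddy(w,(0.547,-.182))
```

```text
(array([ -1.8,  -2.3, 146.5]), np.float64(-0.089)) 0.9833
caddy [ 545.5 -182.3] size [153.5 215.1] yaw 97.66 n 1612 zmed 0.1223
caddy [ 556.3 -248.6] size [125.8  62. ] yaw 7.78 n 12246 zmed 0.1196
```

View pics/wrist1.png

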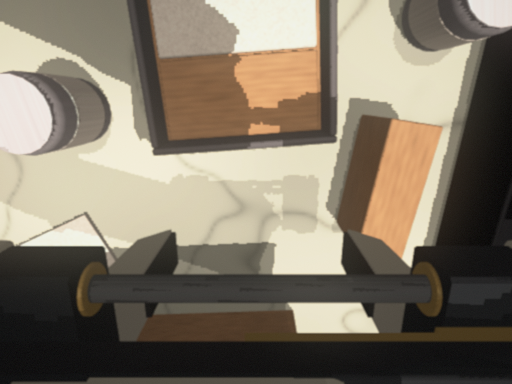

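View pics/side1.png

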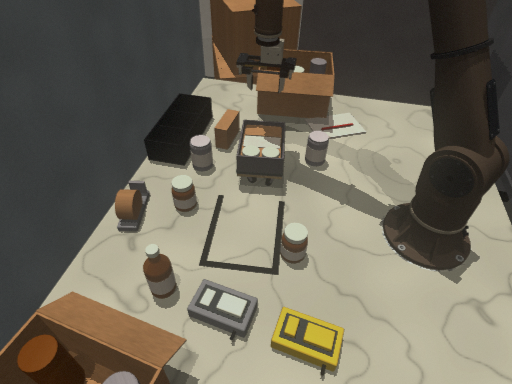

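Run:
```python
from h import *
w=ld('wrist1')
a=pz(w,154,153,.133);b=pz(w,336,142,.133)
print(a,b,np.linalg.norm(a-b),'mid',(a+b)/2,'yaw',np.degrees(np.arctan2(b[1]-a[1],b[0]-a[0]))+90)
q=pd(w,245,147);print(q)
a1=pz(w,131,0,.133); print('left edge dir',np.degrees(np.arctan2(*(a1-a)[[1,0]])))
```

```text
[ 0.48889621 -0.29672511  0.133     ] [ 0.63421081 -0.27850298  0.133     ] 0.14645264415890186 mid [ 0.56155351 -0.28761404  0.133     ] yaw 97.14745765457975
[ 0.561775   -0.28729623  0.13220633]
left edge dir 96.74268316172066
```

Request:
jog_arm(increments=[{"slide": [-2,-1,20],"roll": -0.08,"gripper": 1},{"slide": [-2,-1,45],"roll": -0.08,"gripper": 1},{"slide": [-2,-1,70],"roll": -0.08,"gripper": 1},{"slide": [-2,-1,95],"roll": -0.08,"gripper": 1},{"slide": [-2,-1,115],"roll": -0.08,"gripper": 1},{"slide": [-2,-1,130],"roll": -0.08,"gripper": 1},{"slide": [-2,-1,140],"roll": -0.08,"gripper": 1},{"slide": [-2,-1,146],"roll": -0.08,"gripper": 1},{"slide": [-2,-1,146],"roll": -0.08,"gripper": 1},{"slide": [-2,-1,146],"roll": -0.08,"gripper": 1}])

```text
clock: 1.92
position: [0.5676, -0.339, 0.0813]
ee_rot: [2.083, 2.351, 0.0]
force: [0.0, 0.6, -0.3]
width: 1.002
```

```bash
cat > plan.py <<'E'
from h import *
import sys
B=np.array([0.534,0.104]); BY=np.radians(95.8)
bu=np.array([np.cos(BY),np.sin(BY)]); bn=np.array([-bu[1],bu[0]])
def inbay(c,yaw): e=np.array(c)-B; return 1000*e@bu,1000*e@bn,np.degrees(yaw-BY)
E
python3 - <<'E'
from plan import *
s=arm.observe();print(s['position'],s['force']); M=R.from_rotvec(s['ee_rot']).as_matrix();print('yaw',np.degrees(np.arctan2(M[1,0],M[0,0])))
y=np.radians(97.5);t=np.array([.5615,-.287]);u=np.array([np.cos(y),np.sin(y)])
print(inbay(t+.105*u,y))
print('contact',local((*(t-0.0095*u),.08),y))
grab('wrist','wrist2')
E
```

```text
[ 0.5675731  -0.33904991  0.08125571] [ 0.02069478  0.61466571 -0.27616352]
yaw 96.90891689561249
(np.float64(-286.82362001205183), np.float64(15.268748334676964), np.float64(1.7000000000000088))
contact (array([42.9,  0.3,  1.2]), np.float64(-0.01))
```

View pics/wrist2.png

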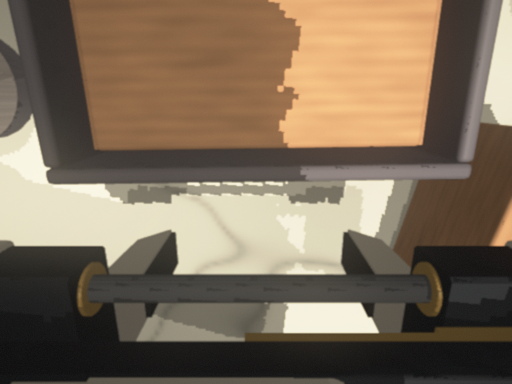

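Request:
jog_arm(increments=[{"slide": [12,0,1],"roll": -0.012,"gripper": 1},{"slide": [24,0,1],"roll": -0.012,"gripper": 1},{"slide": [33,0,1],"roll": -0.012,"gripper": 1},{"slide": [38,0,1],"roll": -0.012,"gripper": 1},{"slide": [42,0,1],"roll": -0.012,"gripper": 1},{"slide": [46,0,1],"roll": -0.012,"gripper": 1},{"slide": [50,0,1],"roll": -0.012,"gripper": 1},{"slide": [54,0,1],"roll": -0.012,"gripper": 1},{"slide": [58,0,1],"roll": -0.012,"gripper": 1},{"slide": [62,0,1],"roll": -0.012,"gripper": 1}])

```text
clock: 2.8
position: [0.5598, -0.2771, 0.0797]
ee_rot: [2.069, 2.364, -0.0]
force: [0.0, -0.7, 1.0]
width: 1.0
```

```bash
cat >> plan.py <<'E'
def pose():
    s=arm.observe();M=R.from_rotvec(s['ee_rot']).as_matrix();return s,np.arctan2(M[1,0],M[0,0])
def status(tag):
    s,h=pose()
    print('t',s['clock'],'tcp',s['position'].round(4) if hasattr(s['position'],'round') else s['position'],'yaw',round(np.degrees(h),2),'F',np.round(s['force'],1))
    u=np.array([np.cos(h),np.sin(h)]); c=np.array(s['position'])[:2]+.1145*u
    print('bay-frame if in contact & centred:',np.round(inbay(c,h),1))
    for n in ['side','scene']:
        grab(n,n+tag); cc,yy=caddy(ld(n+tag),c); print(n,np.round(inbay(cc,yy),1))
    grab('wrist','wrist'+tag)
E
python3 -c "
from plan import *
status('3')"
```

```text
t 2.8 tcp [ 0.5598 -0.2771  0.0797] yaw 97.6 F [ 0.  -0.7  1. ]
bay-frame if in contact & centred: [-267.3   16.5    1.8]
caddy [ 543.6 -170.3] size [153.8 233.3] yaw 97.63 n 1662 zmed 0.1224
side [-273.8   18.2    1.8]
caddy [ 544. -160.] size [158.  211.5] yaw 98.11 n 1891 zmed 0.1235
scene [-263.6   16.7    2.3]
```

View pics/wrist3.png

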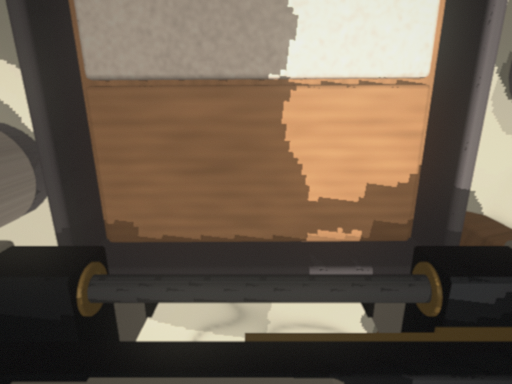

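View pics/side3.png

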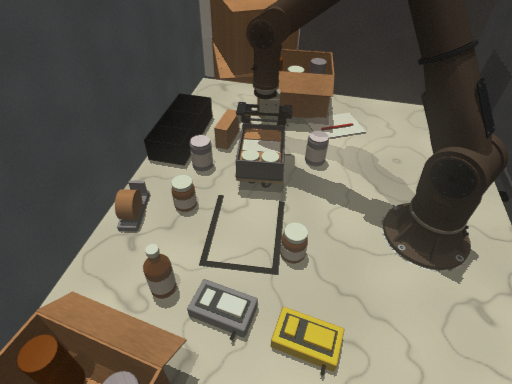

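Request:
jog_arm(increments=[{"slide": [4,0,0],"roll": 0,"gripper": 1},{"slide": [8,0,0],"roll": 0,"gripper": 1},{"slide": [12,0,0],"roll": 0,"gripper": 1},{"slide": [16,0,0],"roll": 0,"gripper": 1},{"slide": [20,0,0],"roll": 0,"gripper": 1},{"slide": [24,0,0],"roll": 0,"gripper": 1},{"slide": [28,0,0],"roll": 0,"gripper": 1},{"slide": [32,0,0],"roll": 0,"gripper": 1},{"slide": [36,0,0],"roll": 0,"gripper": 1},{"slide": [40,0,0],"roll": 0,"gripper": 1}])

```text
clock: 3.78
position: [0.5545, -0.2372, 0.0797]
ee_rot: [2.069, 2.364, -0.0]
force: [-1.4, -2.2, -0.9]
width: 0.999
```

```bash
python3 -c "
from plan import *
status('4')
a=cv2.imread('pics/side4.png'); b=cv2.resize(a[110:280,180:320],None,fx=3.5,fy=3.5,interpolation=2)
w=cv2.imread('pics/wrist4.png');w=cv2.resize(w,(300,225)); c=np.zeros((595,490+300,3),np.uint8); c[:,:490]=b; c[:225,490:]=w; cv2.imwrite('pics/c4.png',c)"
```

```text
t 3.7833 tcp [ 0.5545 -0.2372  0.0797] yaw 97.62 F [-1.4 -2.2 -0.9]
bay-frame if in contact & centred: [-227.1   17.7    1.8]
caddy [ 538.3 -126.7] size [153.4 227.3] yaw 97.63 n 1781 zmed 0.1223
side [-229.9   19.     1.8]
caddy [ 540.5 -118.9] size [155.7 209.7] yaw 97.29 n 1832 zmed 0.1237
scene [-222.4   16.     1.5]
```

View pics/c4.png

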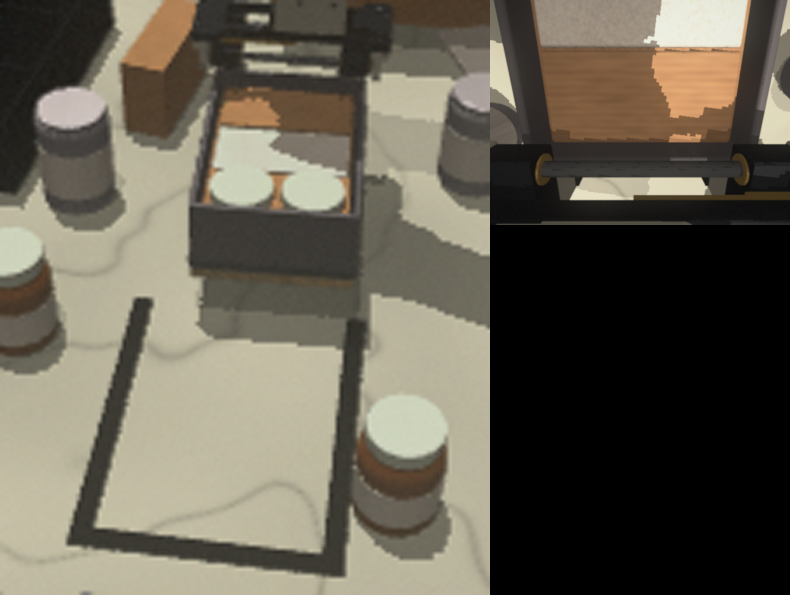

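```bash
cat >> plan.py <<'E'
def path(a0,l0,th0,straight=35,goal=-75):
    """axle path in bay mm; returns fn s-> (along,lat,theta)"""
    L=goal-straight-a0; m=np.tan(th0)*L
    def f(x):
        s=(x-a0)/L
        if s>=1: return x,0.,0.
        y=l0*(2*s**3-3*s**2+1)+m*(s**3-2*s**2+s)
        dy=(l0*(6*s*s-6*s)+m*(3*s*s-4*s+1))/L
        return x,y,np.arctan(dy)
    return f
def rows(f,xs,pos,rot,z=0.08,off=0.0395,yoff=0.0):
    out=[]
    for x in xs:
        a,l,th=f(x); p=B+bu*a/1000+bn*l/1000; yaw=BY+th; u=np.array([np.cos(yaw),np.sin(yaw)])
        n=np.array([-u[1],u[0]])
        sl,r=local((*(p-off*u+yoff*n),z),yaw,pos,rot); out.append((np.round(sl,1).tolist(),float(r)))
    return out
E
python3 - <<'E'
from plan import *
a0=-227-75; th=np.radians(1.8); l0=17.3-75*np.sin(th)
np.save('p.npy',[a0,l0,th]); f=path(a0,l0,th)
s,h=pose()
for x in range(-302,-70,25): print(x,[np.round(v,4) for v in f(x)])
# tool offset laterally: tool in bay lat vs caddy: assume caddy centre is 0.4mm.. start continuity
for r in rows(f,[a0+5*i for i in range(1,11)],s['position'],s['ee_rot']): print(r)
E
```

```text
-302 [np.int64(-302), np.float64(14.9442), np.float64(0.0314)]
-277 [np.int64(-277), np.float64(14.8445), np.float64(-0.0362)]
-252 [np.int64(-252), np.float64(13.2911), np.float64(-0.0847)]
-227 [np.int64(-227), np.float64(10.76), np.float64(-0.114)]
-202 [np.int64(-202), np.float64(7.7269), np.float64(-0.1244)]
-177 [np.int64(-177), np.float64(4.6676), np.float64(-0.116)]
-152 [np.int64(-152), np.float64(2.058), np.float64(-0.0888)]
-127 [np.int64(-127), np.float64(0.3738), np.float64(-0.0425)]
-102 [np.int64(-102), np.float64(0.0), np.float64(0.0)]
-77 [np.int64(-77), np.float64(0.0), np.float64(0.0)]
([4.6, -0.6, -0.1], 0.016)
([9.6, -1.1, -0.1], 0.031)
([14.6, -1.4, -0.1], 0.044)
([19.6, -1.7, -0.1], 0.057)
([24.7, -1.8, -0.1], 0.069)
([29.7, -1.9, -0.1], 0.08)
([34.7, -1.9, -0.1], 0.091)
([39.7, -1.8, -0.1], 0.1)
([44.8, -1.6, -0.1], 0.109)
([49.8, -1.4, -0.1], 0.117)
```

Request:
jog_arm(increments=[{"slide": [4.6,-0.4,0],"roll": 0.016,"gripper": 1},{"slide": [9.6,-1,0],"roll": 0.031,"gripper": 1},{"slide": [14.6,-1.4,0],"roll": 0.044,"gripper": 1},{"slide": [19.6,-1.7,0],"roll": 0.057,"gripper": 1},{"slide": [24.7,-1.8,0],"roll": 0.069,"gripper": 1},{"slide": [29.7,-1.9,0],"roll": 0.08,"gripper": 1},{"slide": [34.7,-1.9,0],"roll": 0.091,"gripper": 1},{"slide": [39.7,-1.8,0],"roll": 0.1,"gripper": 1},{"slide": [44.8,-1.6,0],"roll": 0.109,"gripper": 1},{"slide": [49.8,-1.4,0],"roll": 0.117,"gripper": 1}])

```text
clock: 4.77
position: [0.5465, -0.1879, 0.0797]
ee_rot: [-2.205, -2.238, 0.0]
force: [0.3, -0.9, 0.9]
width: 0.998
```

Run:
```python
from plan import *
status('5')
a0,l0,th=np.load('p.npy');f=path(a0,l0,th)
a,l,t=f(a0+50);print('planned centre',a+75*np.cos(t),l+75*np.sin(t),np.degrees(t))
s,h=pose()
for r in rows(f,[a0+50+5*i for i in range(1,11)],s['position'],s['ee_rot']): print(r)
a=cv2.imread('pics/side5.png'); b=cv2.resize(a[110:280,180:320],None,fx=3.5,fy=3.5,interpolation=2)
w=cv2.imread('pics/wrist5.png');w=cv2.resize(w,(300,225)); c=np.zeros((595,490+300,3),np.uint8); c[:,:490]=b; c[:225,490:]=w; cv2.imwrite('pics/c5.png',c)
```

```text
t 4.7667 tcp [ 0.5465 -0.1879  0.0797] yaw 90.87 F [ 0.3 -0.9  0.9]
bay-frame if in contact & centred: [-177.6    7.2   -4.9]
caddy [541.8 -78.9] size [151.9 231.4] yaw 90.77 n 1980 zmed 0.1224
side [-182.7   10.7   -5. ]
caddy [546.1 -68.7] size [155.2 210.2] yaw 90.7 n 1877 zmed 0.1238
scene [-173.1    5.4   -5.1]
planned centre -177.26860235165134 6.949337039780471 -4.850556894189932
([4.9, -0.0, -0.3], 0.008)
([9.9, -0.2, -0.3], 0.014)
([15.0, -0.4, -0.3], 0.02)
([20.0, -0.4, -0.3], 0.025)
([25.0, -0.5, -0.3], 0.03)
([30.1, -0.5, -0.3], 0.033)
([35.1, -0.4, -0.3], 0.036)
([40.1, -0.3, -0.3], 0.038)
([45.2, -0.2, -0.3], 0.04)
([50.2, 0.0, -0.3], 0.04)
```

View pics/c5.png

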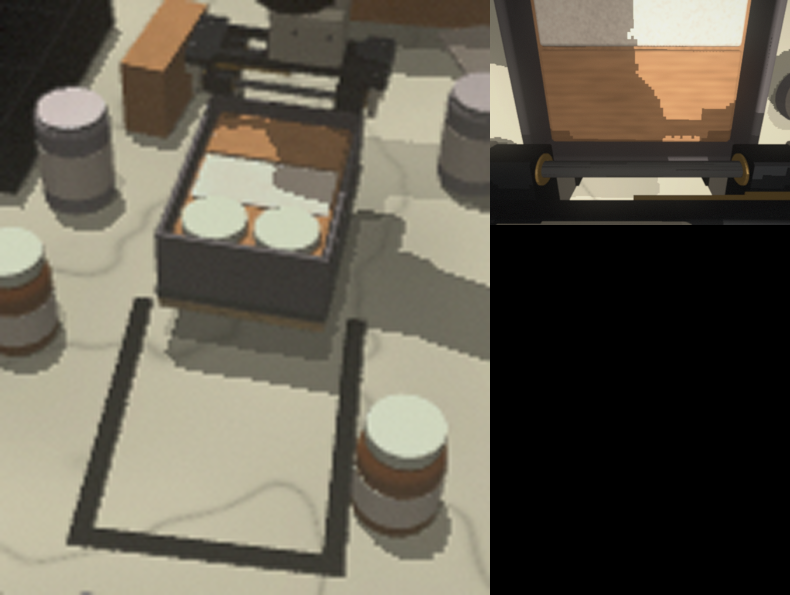

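Request:
jog_arm(increments=[{"slide": [4.9,0,0],"roll": 0.008,"gripper": 1},{"slide": [9.9,-0.2,0],"roll": 0.014,"gripper": 1},{"slide": [15,-0.4,0],"roll": 0.02,"gripper": 1},{"slide": [20,-0.4,0],"roll": 0.025,"gripper": 1},{"slide": [25,-0.5,0],"roll": 0.03,"gripper": 1},{"slide": [30,-0.5,0],"roll": 0.033,"gripper": 1},{"slide": [35,-0.4,0],"roll": 0.036,"gripper": 1},{"slide": [40,-0.3,0],"roll": 0.038,"gripper": 1},{"slide": [45,-0.2,0],"roll": 0.04,"gripper": 1},{"slide": [50,0,0],"roll": 0.04,"gripper": 1}])

```text
clock: 5.75
position: [0.5458, -0.1379, 0.0797]
ee_rot: [-2.248, -2.194, 0.0]
force: [0.2, -1.9, -0.9]
width: 1.0
```

Run:
```python
from plan import *
status('6')
a0,l0,th=np.load('p.npy');f=path(a0,l0,th)
a,l,t=f(a0+100);print('planned centre',a+75*np.cos(t),l+75*np.sin(t),np.degrees(t))
s,h=pose()
for r in rows(f,[a0+100+5*i for i in range(1,11)],s['position'],s['ee_rot']): print(r)
a=cv2.imread('pics/side6.png'); b=cv2.resize(a[110:280,180:320],None,fx=3.5,fy=3.5,interpolation=2)
w=cv2.imread('pics/wrist6.png');w=cv2.resize(w,(300,225)); c=np.zeros((595,490+300,3),np.uint8); c[:,:490]=b; c[:225,490:]=w
q=cv2.imread('pics/scene6.png'); c[240:525,490:]=cv2.resize(q[130:282,180:340],(300,285)); cv2.imwrite('pics/c6.png',c)
```

```text
t 5.75 tcp [ 0.5458 -0.1379  0.0797] yaw 88.62 F [ 0.2 -1.9 -0.9]
bay-frame if in contact & centred: [-128.2   -1.6   -7.2]
caddy [545.4 -29.2] size [231.2 152. ] yaw 88.78 n 2161 zmed 0.1222
side [-133.7    2.1   -7. ]
caddy [550.4 -18.3] size [208.4 156.4] yaw 88.41 n 1882 zmed 0.1238
scene [-123.3   -4.    -7.4]
planned centre -127.57933489737518 -1.5771001836029592 -7.1260981206368355
([5.3, -0.3, -0.1], 0.0)
([10.3, -0.3, -0.1], -0.001)
([15.3, -0.2, -0.1], -0.002)
([20.4, -0.1, -0.1], -0.005)
([25.4, -0.0, -0.1], -0.008)
([30.4, 0.1, -0.1], -0.012)
([35.5, 0.2, -0.1], -0.017)
([40.5, 0.3, -0.1], -0.022)
([45.5, 0.4, -0.1], -0.028)
([50.6, 0.5, -0.1], -0.035)
```

View pics/c6.png

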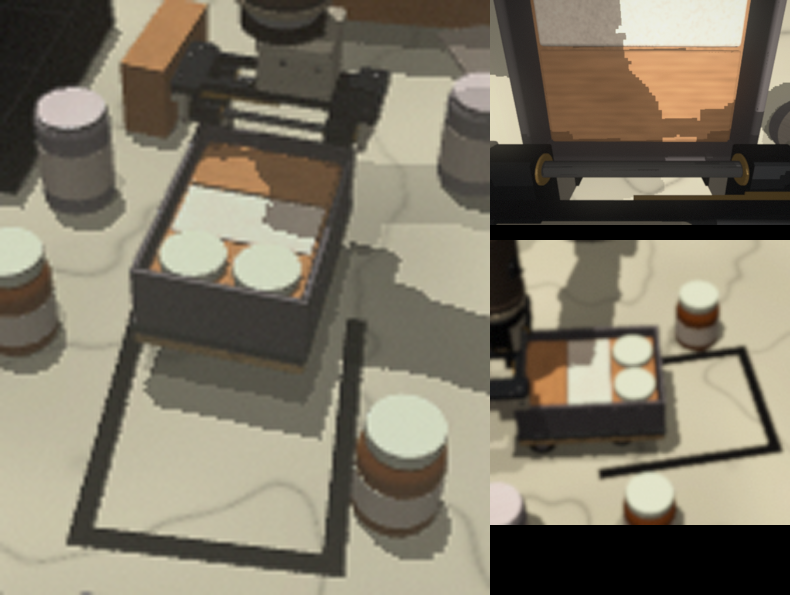

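Request:
jog_arm(increments=[{"slide": [5.3,-0.2,0],"roll": 0,"gripper": 1},{"slide": [10.3,-0.3,0],"roll": -0.001,"gripper": 1},{"slide": [15.3,-0.2,0],"roll": -0.002,"gripper": 1},{"slide": [20.4,-0.1,0],"roll": -0.005,"gripper": 1},{"slide": [25.4,0,0],"roll": -0.008,"gripper": 1},{"slide": [30.4,0.1,0],"roll": -0.012,"gripper": 1},{"slide": [35.5,0.2,0],"roll": -0.017,"gripper": 1},{"slide": [40.5,0.3,0],"roll": -0.022,"gripper": 1},{"slide": [45.5,0.4,0],"roll": -0.028,"gripper": 1},{"slide": [50.6,0.5,0],"roll": -0.035,"gripper": 1}])

```text
clock: 6.73
position: [0.5476, -0.0874, 0.0798]
ee_rot: [2.209, 2.234, 0.0]
force: [1.1, -1.3, 0.2]
width: 0.999
```

Run:
```python
from plan import *
status('7')
a0,l0,th=np.load('p.npy');f=path(a0,l0,th)
a,l,t=f(a0+150);print('planned centre',a+75*np.cos(t),l+75*np.sin(t),np.degrees(t))
s,h=pose()
for r in rows(f,[a0+150+4*i for i in range(1,11)],s['position'],s['ee_rot']): print(r)
a=cv2.imread('pics/side7.png'); b=cv2.resize(a[110:280,180:320],None,fx=3.5,fy=3.5,interpolation=2)
c=np.zeros((595,490+300,3),np.uint8); c[:,:490]=b
q=cv2.imread('pics/scene7.png'); c[240:525,490:]=cv2.resize(q[130:282,180:340],(300,285)); cv2.imwrite('pics/c7.png',c)
```

```text
t 6.7333 tcp [ 0.5476 -0.0874  0.0798] yaw 90.66 F [ 1.1 -1.3  0.2]
bay-frame if in contact & centred: [-77.7  -4.4  -5.1]
caddy [543.5  21.3] size [152.2 231.1] yaw 90.51 n 2341 zmed 0.1223
side [-83.2  -1.1  -5.3]
caddy [548.1  31.8] size [155.1 209.7] yaw 90.58 n 1880 zmed 0.1236
scene [-73.3  -6.8  -5.2]
planned centre -77.29560250922329 -4.594271704092734 -5.088664315611929
([4.0, 0.8, -0.4], -0.006)
([8.0, 1.1, -0.4], -0.013)
([12.0, 1.3, -0.4], -0.02)
([16.0, 1.5, -0.4], -0.028)
([20.0, 1.7, -0.4], -0.036)
([24.1, 1.8, -0.4], -0.044)
([28.1, 2.0, -0.4], -0.053)
([32.1, 2.2, -0.4], -0.063)
([36.1, 2.3, -0.4], -0.073)
([40.1, 2.4, -0.4], -0.083)
```

View pics/c7.png

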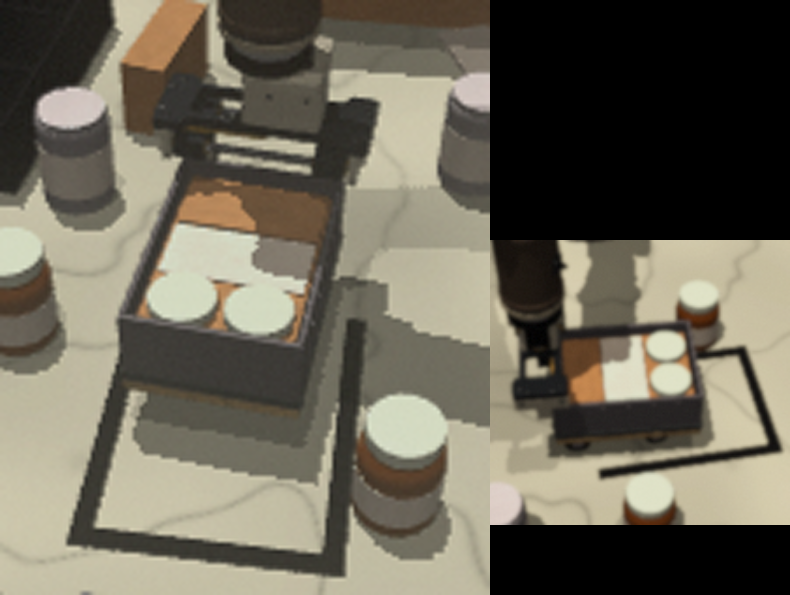

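View pics/wrist7.png

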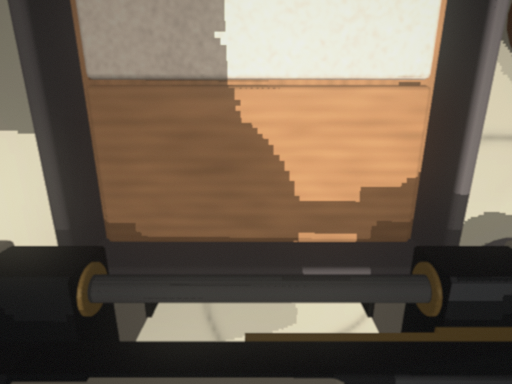

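Request:
jog_arm(increments=[{"slide": [4,0.5,0],"roll": -0.006,"gripper": 1},{"slide": [8,0.8,0],"roll": -0.013,"gripper": 1},{"slide": [12,1.1,0],"roll": -0.02,"gripper": 1},{"slide": [16,1.4,0],"roll": -0.028,"gripper": 1},{"slide": [20,1.6,0],"roll": -0.036,"gripper": 1},{"slide": [24,1.8,0],"roll": -0.044,"gripper": 1},{"slide": [28,2,0],"roll": -0.053,"gripper": 1},{"slide": [32,2.2,0],"roll": -0.063,"gripper": 1},{"slide": [36,2.3,0],"roll": -0.073,"gripper": 1},{"slide": [40,2.4,0],"roll": -0.083,"gripper": 1}])

```text
clock: 7.72
position: [0.5496, -0.0474, 0.0797]
ee_rot: [2.113, 2.324, 0.0]
force: [0.5, -0.7, -1.1]
width: 1.002
```

Run:
```python
from plan import *
status('8')
a0,l0,th=np.load('p.npy');f=path(a0,l0,th)
s,h=pose()
for r in rows(f,[a0+190+4*i for i in range(1,11)],s['position'],s['ee_rot']): print(r)
a=cv2.imread('pics/side8.png'); b=cv2.resize(a[110:280,180:320],None,fx=3.5,fy=3.5,interpolation=2)
c=np.zeros((595,490+300,3),np.uint8); c[:,:490]=b
q=cv2.imread('pics/scene8.png'); c[240:525,490:]=cv2.resize(q[130:282,180:340],(300,285)); cv2.imwrite('pics/c8.png',c)
```

```text
t 7.7167 tcp [ 0.5496 -0.0474  0.0797] yaw 95.44 F [ 0.5 -0.7 -1.1]
bay-frame if in contact & centred: [-37.7  -0.9  -0.4]
caddy [537.1  62.5] size [151.2 227.3] yaw 95.33 n 2487 zmed 0.1219
side [-41.6   1.1  -0.5]
caddy [539.6  71. ] size [157.2 209.3] yaw 95.39 n 1785 zmed 0.1239
scene [-33.4  -2.3  -0.4]
([4.3, -0.3, -0.2], -0.006)
([8.3, -0.3, -0.2], -0.006)
([12.3, -0.3, -0.2], -0.006)
([16.3, -0.3, -0.2], -0.006)
([20.3, -0.4, -0.2], -0.006)
([24.3, -0.4, -0.2], -0.006)
([28.3, -0.4, -0.2], -0.006)
([32.3, -0.4, -0.2], -0.006)
([36.3, -0.5, -0.2], -0.006)
([40.3, -0.5, -0.2], -0.006)
```

View pics/c8.png

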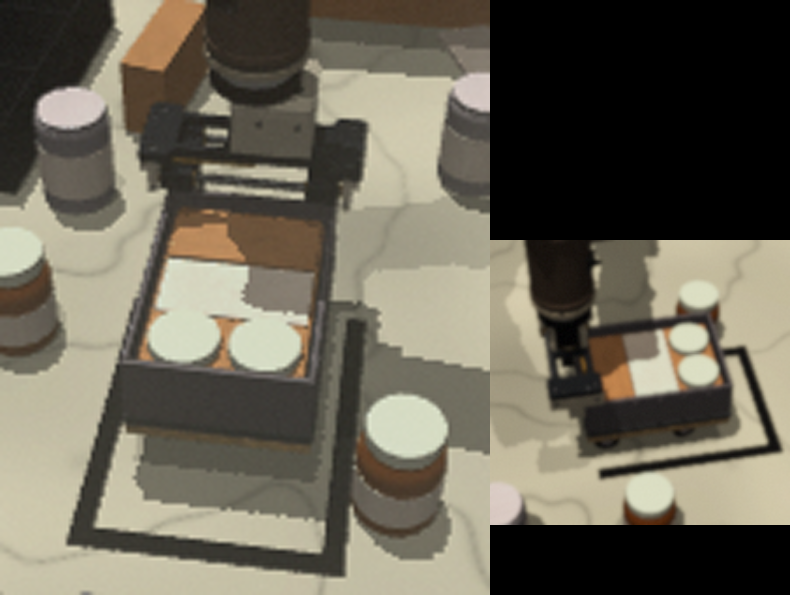

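View pics/wrist8.png

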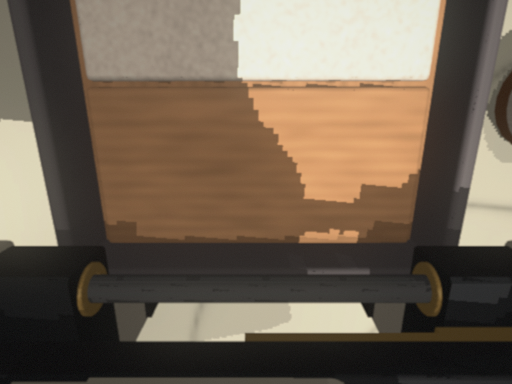

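```bash
cat >> plan.py <<'E'
def overlay(n,c,yaw,out,crop):
    d=ld(n); im=cv2.resize(d['frame'],None,fx=4,fy=4,interpolation=cv2.INTER_CUBIC)
    def poly(pts,col,cl=True):
        q=np.array([proj(d,p)*4+1.5 for p in pts]).astype(np.int32); cv2.polylines(im,[q],cl,col,1,cv2.LINE_AA)
    def rect(c,y,x0,x1,w,z):
        u=np.array([np.cos(y),np.sin(y)]);v=np.array([-u[1],u[0]]);c=np.array(c)
        return [(*(c+u*a+v*b),z) for a,b in [(x0,-w),(x1,-w),(x1,w),(x0,w)]]
    poly(rect(B,BY,-.13,.13,.092,0),(0,0,255)); poly(rect(B,BY,-.13,.148,.11,0),(0,0,255))
    poly(rect(c,yaw,-.105,.105,.075,.133),(0,255,0)); poly(rect(c,yaw,-.105,.105,.075,.046),(255,255,0))
    x0,y0,x1,y1=[4*k for k in crop]; cv2.imwrite('pics/'+out+'.png',im[y0:y1,x0:x1])
def frombay(a,l,th): return B+bu*a/1000+bn*l/1000,BY+np.radians(th)
E
python3 - <<'E'
from plan import *
c,y=frombay(-33.5,-.7,-.4)
overlay('scene8',c,y,'o1',(200,140,350,280)); overlay('side8',c,y,'o2',(180,140,320,290))
E
```

```text
(no output)
```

View pics/o1.png

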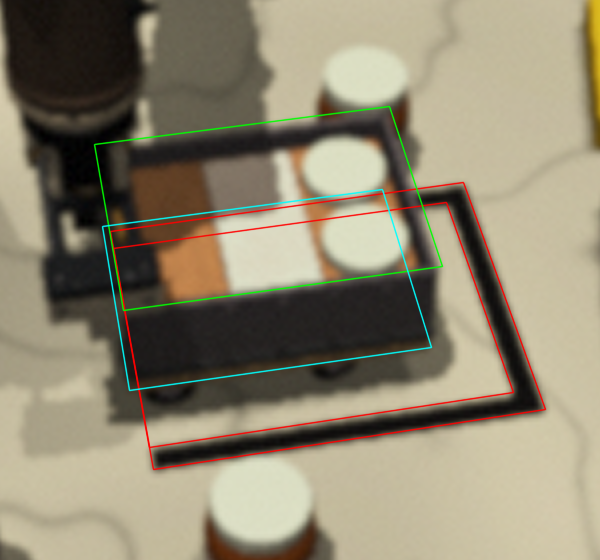

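View pics/o2.png

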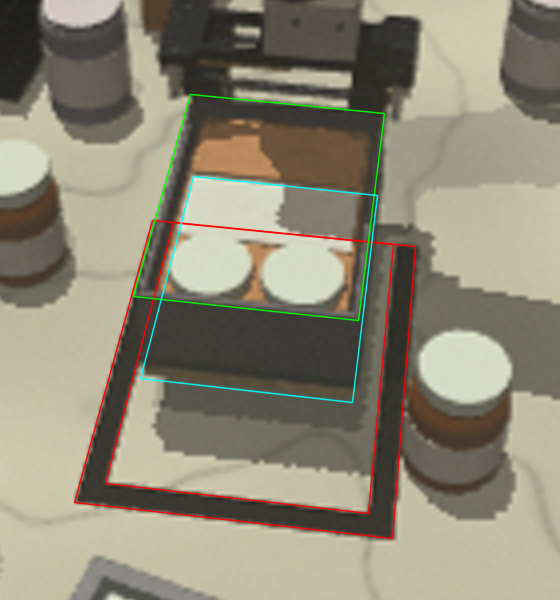

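Request:
jog_arm(increments=[{"slide": [4,0,0],"roll": -0.004,"gripper": 1},{"slide": [8,0,0],"roll": -0.006,"gripper": 1},{"slide": [12,0,0],"roll": -0.006,"gripper": 1},{"slide": [16,0,0],"roll": -0.006,"gripper": 1},{"slide": [20,0,0],"roll": -0.006,"gripper": 1},{"slide": [23,0,0],"roll": -0.006,"gripper": 1},{"slide": [26,0,0],"roll": -0.006,"gripper": 1},{"slide": [28,0,0],"roll": -0.006,"gripper": 1},{"slide": [29,0,0],"roll": -0.006,"gripper": 1},{"slide": [29,0,0],"roll": -0.006,"gripper": 1}])

```text
clock: 8.7
position: [0.5467, -0.0185, 0.0797]
ee_rot: [-2.107, -2.33, -0.0]
force: [-0.7, -1.1, -0.1]
width: 1.002
```

Run:
```python
from plan import *
status('9')
c,y=frombay(-4.5,-.5,0)
overlay('scene9',c,y,'o3',(200,140,350,280)); overlay('side9',c,y,'o4',(180,140,320,290))
```

```text
t 8.7 tcp [ 0.5467 -0.0185  0.0797] yaw 95.75 F [-0.7 -1.1 -0.1]
bay-frame if in contact & centred: [-8.7 -0.3 -0. ]
caddy [534.7  91.9] size [154.3 225.9] yaw 95.82 n 2604 zmed 0.1219
side [-12.1   0.5   0. ]
caddy [536.8  96.9] size [156.8 211.9] yaw 95.58 n 1731 zmed 0.124
scene [-7.3 -2.1 -0.2]
```

View pics/o3.png

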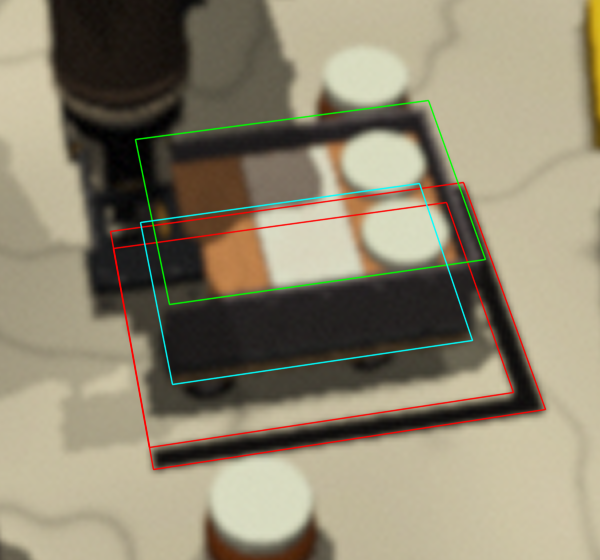

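View pics/o4.png

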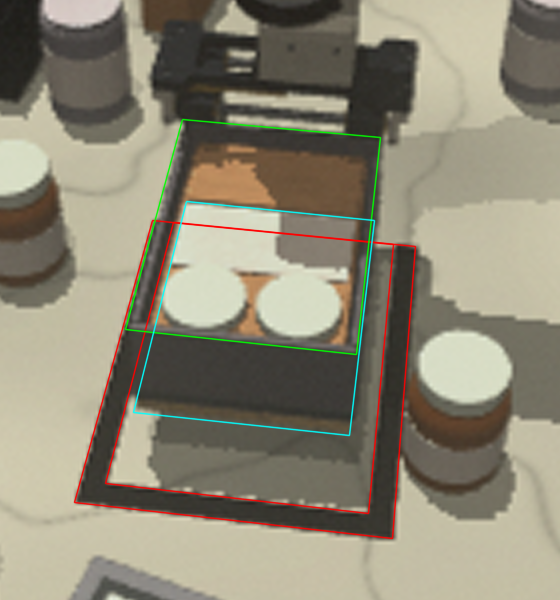

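Request:
jog_arm(increments=[{"slide": [2,0,0],"roll": 0,"gripper": 1},{"slide": [4,0,0],"roll": 0,"gripper": 1},{"slide": [5,0,0],"roll": 0,"gripper": 1},{"slide": [5.5,0,0],"roll": 0,"gripper": 1},{"slide": [5.5,0,0],"roll": 0,"gripper": 1},{"slide": [0,0,0],"roll": 0,"gripper": 1},{"slide": [-15,0,0],"roll": 0,"gripper": 1},{"slide": [-35,0,0],"roll": 0,"gripper": 1},{"slide": [-60,0,-40],"roll": 0,"gripper": 1},{"slide": [-80,0,-80],"roll": 0,"gripper": 1}])

```text
clock: 9.68
position: [0.5526, -0.0962, 0.1511]
ee_rot: [-2.105, -2.326, 0.004]
force: [1.7, -0.6, 0.4]
width: 0.998
```

Run:
```python
from plan import *
status('10')
c,y=frombay(0,0,0)
overlay('scene10',c,y,'o5',(200,140,350,280)); overlay('side10',c,y,'o6',(180,140,320,290))
```

```text
t 9.6833 tcp [ 0.5526 -0.0962  0.1511] yaw 95.72 F [ 1.7 -0.6  0.4]
bay-frame if in contact & centred: [-86.5   1.6  -0.1]
caddy [535.5  86.8] size [152.  181.1] yaw 96.08 n 2009 zmed 0.1206
side [-17.3   0.2   0.3]
caddy [538.2  87.4] size [155.3 179.5] yaw 95.3 n 1589 zmed 0.1227
scene [-17.   -2.5  -0.5]
```

View pics/o5.png

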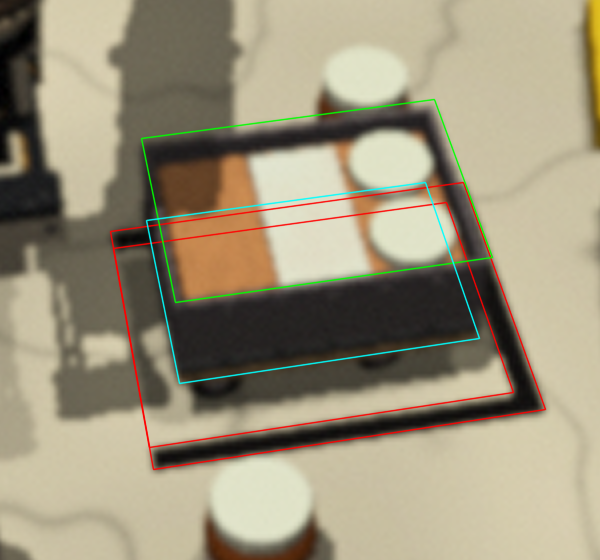

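View pics/o6.png

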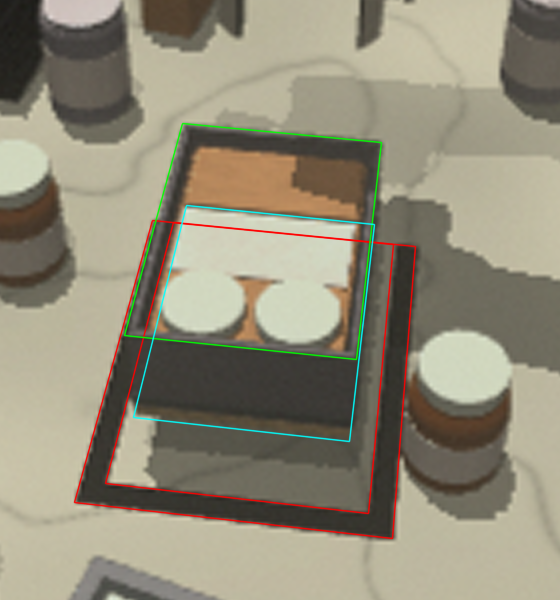

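View pics/wrist10.png

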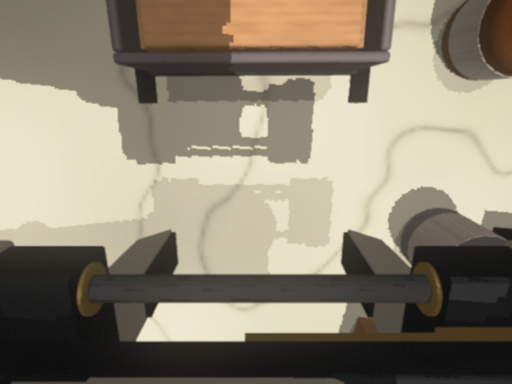

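Run:
```python
from plan import *
for n in ['side10','scene10']:
    c,y=caddy(ld(n),(0.535,0.1)); print(n,np.round(inbay(c,y),1))
w=ld('wrist10'); a=pz(w,116,60,.133);b=pz(w,389,60,.133);print(a,b,(inbay(((a+b)/2)[:2],0)),np.degrees(np.arctan2(*(b-a)[[1,0]]))+90)
# tool-based: last contact
t=np.array([.5467,-.0185]);y=np.radians(95.75);u=np.array([np.cos(y),np.sin(y)])
print(inbay(t+(.0055+.1145)*u,y))
```

```text
caddy [533.9 103.2] size [152.  214.3] yaw 95.98 n 2647 zmed 0.122
side10 [-0.7  0.2  0.2]
caddy [536.8 102.8] size [155.2 211. ] yaw 95.08 n 2061 zmed 0.1238
scene10 [-1.5 -2.6 -0.7]
[ 0.47261626 -0.00871305  0.133     ] [0.61846264 0.00540596 0.133     ] (np.float64(-106.27880673541596), np.float64(-0.8034188036006338), np.float64(-95.8)) 95.5294250450833
(np.float64(-3.156347498360031), np.float64(-0.36030833904289916), np.float64(-0.04999999999999689))
```

Run:
```python
from plan import *
for n,c in [('scene10',(340,165,410,240)),('side10',(175,270,270,345))]:
    a=cv2.imread('pics/%s.png'%n); x0,y0,x1,y1=c; cv2.imwrite('pics/k_%s.png'%n,cv2.resize(a[y0:y1,x0:x1],None,fx=7,fy=7,interpolation=2))
d=ld('scene10');g=d['frame'];print(proj(d,(.50,.38,.054)))
for n in ['scene10','side10']:
    d=ld(n);P=cloud(d);g=d['frame'].astype(int)
    m=(g.min(-1)>125)&(P[...,2]>.047)&(P[...,2]<.062)&(np.hypot(P[...,0]-.5,P[...,1]-.38)<.06)
    q=P[m];print(len(q)); r=cv2.minAreaRect((q[:,:2]*1000).astype(np.float32));print(n,r,q.mean(0))
# castor projected
c,y=frombay(-1,-1,0);u=np.array([np.cos(y),np.sin(y)]);v=np.array([-u[1],u[0]])
p=(*(c+.043*u-.045*v),.018);q=proj(ld('scene10'),p);print('castR expected',q,(q-[200,140])*4); p=(*(c-.075*u-.05*v),.02);q=proj(ld('scene10'),p);print('rear',(q-[200,140])*4)
```

```text
[369.92900562 192.48586048]
250
scene10 ((501.5905456542969, 377.7845153808594), (43.525962829589844, 68.36991882324219), 80.22869110107422) [0.50477746 0.37726934 0.0517989 ]
443
side10 ((500.80914306640625, 378.11688232421875), (43.72429275512695, 63.47821044921875), 81.2709732055664) [0.50054885 0.37908205 0.05386515]
castR expected [294.16963832 225.63045143] [376.6785533  342.52180574]
rear [214.24200873 370.48787198]
```

View pics/k_scene10.png

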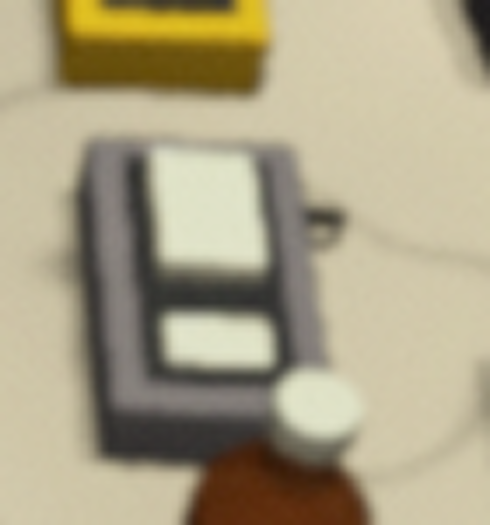

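View pics/k_side10.png

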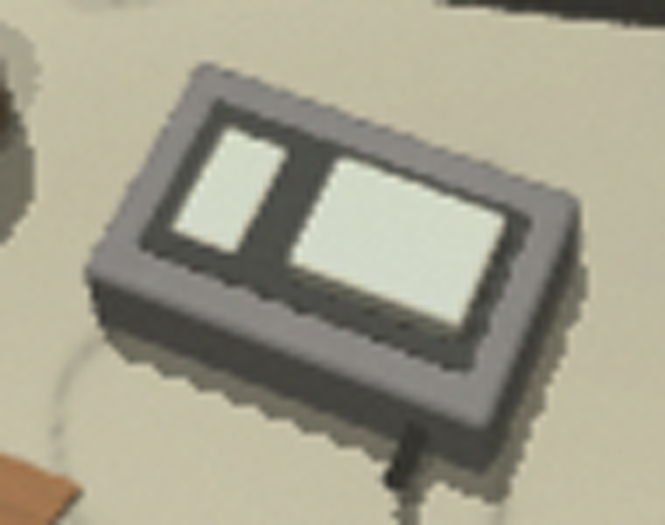

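Run:
```python
from plan import *
d=ld('scene10');
for p in [(435,145),(410,115),(450,195),(372,207)]: print(p,np.round(pd(d,*p),3))
print(local((.501,.379,.23),np.radians(82)),local((.5526,-.0962,.23),np.radians(95.7)))
```

```text
(435, 145) [0.323 0.632 0.06 ]
(410, 115) [0.156 0.604 0.05 ]
(450, 195) [0.613 0.543 0.155]
(372, 207) [0.539 0.38  0.035]
(array([479.2,  -9.1, -76.1]), np.float64(0.236)) (array([  1.2,  -3.3, -75.1]), np.float64(-0.003))
```

Request:
jog_arm(increments=[{"slide": [-5,0,-35],"roll": 0,"gripper": 0},{"slide": [0,0,-70],"roll": 0,"gripper": 0},{"slide": [25,0,-78],"roll": 0.02,"gripper": 0},{"slide": [60,0,-78],"roll": 0.05,"gripper": 0},{"slide": [100,0,-78],"roll": 0.08,"gripper": 0},{"slide": [140,0,-78],"roll": 0.11,"gripper": 0},{"slide": [180,0,-78],"roll": 0.14,"gripper": 0},{"slide": [220,-1,-78],"roll": 0.17,"gripper": 0},{"slide": [260,-2,-78],"roll": 0.2,"gripper": 0},{"slide": [300,-4,-78],"roll": 0.23,"gripper": 0}])

```text
clock: 10.67
position: [0.5193, 0.2056, 0.2292]
ee_rot: [-2.362, -2.071, 0.001]
force: [1.1, -0.8, -0.5]
width: 0.325
```

Run:
```python
from plan import *
print(pose()[0]['position'],local((.501,.379,.15),np.radians(82)))
```

```text
[0.5192957  0.20557297 0.22920069] (array([169.6, -40.7,  79.2]), np.float64(0.009))
```

Request:
jog_arm(increments=[{"slide": [35,-8,0],"roll": 0,"gripper": 0},{"slide": [70,-17,0],"roll": 0,"gripper": 0},{"slide": [105,-25,0],"roll": 0,"gripper": 0},{"slide": [140,-34,0],"roll": 0,"gripper": 0},{"slide": [160,-39,10],"roll": 0,"gripper": 0},{"slide": [170,-41,35],"roll": 0,"gripper": 0},{"slide": [170,-41,60],"roll": 0,"gripper": 0},{"slide": [170,-41,79],"roll": 0,"gripper": 0},{"slide": [170,-41,79],"roll": 0,"gripper": 0},{"slide": [170,-41,79],"roll": 0,"gripper": 0}])

```text
clock: 11.5
position: [0.5007, 0.377, 0.1497]
ee_rot: [-2.36, -2.073, 0.005]
force: [0.4, 1.0, 0.4]
width: 0.007
```

Run:
```python
from plan import *
s,h=pose();print(s['position'],s['width'],local((.501,.379,.057),h))
grab('wrist','wrist11');grab('side','side11')
w=ld('wrist11');print('tcp-ish key centre pixel',proj(w,(.501,.379,.054)))
a=cv2.imread('pics/side11.png');cv2.imwrite('pics/k11.png',np.hstack([cv2.resize(a[230:345,160:290],(390,345)),cv2.resize(w['frame'],(410,345))]))
```

```text
[0.50072637 0.37695944 0.1497454 ] 0.0065292592371285285 (array([ 2.3,  0.2, 92.7]), np.float64(0.0))
tcp-ish key centre pixel [259.03598602 192.93330466]
```

View pics/k11.png

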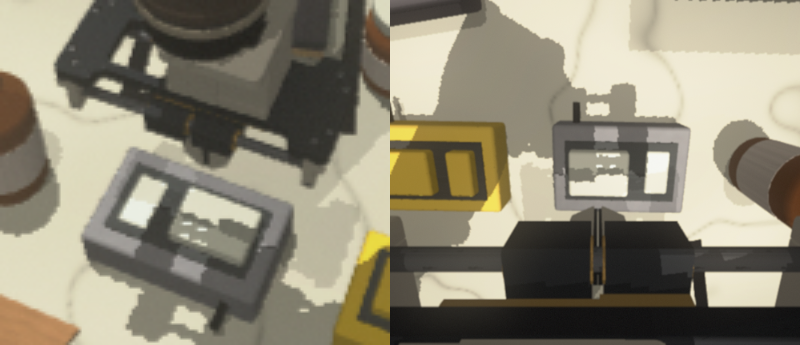

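Request:
jog_arm(increments=[{"slide": [1,0,25],"roll": 0,"gripper": 0},{"slide": [1,0,50],"roll": 0,"gripper": 0},{"slide": [1,0,70],"roll": 0,"gripper": 0},{"slide": [1,0,84],"roll": 0,"gripper": 0},{"slide": [1,0,91],"roll": 0,"gripper": 0},{"slide": [1,0,95],"roll": 0,"gripper": 0},{"slide": [1,0,98],"roll": 0,"gripper": 0},{"slide": [1,0,101],"roll": 0,"gripper": 0},{"slide": [1,0,104],"roll": 0,"gripper": 0},{"slide": [1,0,106],"roll": 0,"gripper": 0}])

```text
clock: 12.43
position: [0.5026, 0.3789, 0.0459]
ee_rot: [2.361, 2.072, 0.003]
force: [0.3, -0.5, 2.8]
width: 0.007
```

Request:
jog_arm(increments=[{"slide": [0,0,0.5],"roll": 0,"gripper": 0},{"slide": [0,0,1],"roll": 0,"gripper": 0},{"slide": [0,0,1.5],"roll": 0,"gripper": 0},{"slide": [0,0,2],"roll": 0,"gripper": 0},{"slide": [0,0,2.5],"roll": 0,"gripper": 0},{"slide": [0,0,2.5],"roll": 0,"gripper": 0},{"slide": [0,0,2.5],"roll": 0,"gripper": 0},{"slide": [0,0,2.5],"roll": 0,"gripper": 0},{"slide": [0,0,2.5],"roll": 0,"gripper": 0},{"slide": [0,0,2.5],"roll": 0,"gripper": 0}])

```text
clock: 13.27
position: [0.5026, 0.3789, 0.0442]
ee_rot: [2.361, 2.072, 0.003]
force: [-1.9, -2.5, 13.7]
width: 0.007
```

Request:
jog_arm(increments=[{"slide": [0,0,0.5],"roll": 0,"gripper": 0},{"slide": [0,0,1],"roll": 0,"gripper": 0},{"slide": [0,0,1],"roll": 0,"gripper": 0},{"slide": [0,0,-5],"roll": 0,"gripper": 0},{"slide": [0,0,-30],"roll": 0,"gripper": 0},{"slide": [0,0,-70],"roll": 0,"gripper": 0},{"slide": [-20,0,-110],"roll": 0,"gripper": 0},{"slide": [-40,30,-150],"roll": 0,"gripper": 0},{"slide": [-40,70,-180],"roll": 0,"gripper": 0},{"slide": [-40,70,-180],"roll": 0,"gripper": 0}])

```text
clock: 14.1
position: [0.57, 0.3275, 0.2268]
ee_rot: [2.362, 2.067, 0.007]
force: [1.2, -0.4, -0.2]
width: 0.009
```

Run:
```python
from plan import *
s,h=pose();print(s['position'],s['force'])
grab('side','side12');grab('scene','scene12')
for n,px in [('side12',[(232,305),(208,298)]),('scene12',[(369,194),(371,214)])]:
    d=ld(n); c,y=caddy(d,(.535,.1));print(n,np.round(inbay(c,y),1))
    for X in [(.501,.379),(.564,.371)]:
        u,v=proj(d,(*X,.05)); u,v=int(u),int(v)
        P=cloud(d)[v-2:v+3,u-2:u+3].reshape(-1,3); P0=cloud(ld(n[:-2]+'10'))[v-2:v+3,u-2:u+3].reshape(-1,3); print(X,'z now',np.median(P[:,2]).round(4),'before',np.median(P0[:,2]).round(4))
a=cv2.imread('pics/side12.png');b=cv2.imread('pics/scene12.png');cv2.imwrite('pics/k12.png',np.hstack([cv2.resize(a[130:345,160:300],(390,599)),cv2.resize(b[160:250,330:400],(400,599))]))
```

```text
[0.57000077 0.32752264 0.22683989] [ 1.17119662 -0.3835939  -0.21473925]
caddy [532.1 103.3] size [148.1 213.3] yaw 95.9 n 1704 zmed 0.1209
side12 [-0.5  2.   0.1]
(0.501, 0.379) z now 0.0446 before 0.0539
(0.564, 0.371) z now 0.0541 before 0.0444
caddy [536.1 102.7] size [157.2 209.7] yaw 95.67 n 2075 zmed 0.1239
scene12 [-1.5 -2.  -0.1]
(0.501, 0.379) z now 0.043 before 0.0513
(0.564, 0.371) z now 0.0512 before 0.0412
```

View pics/k12.png

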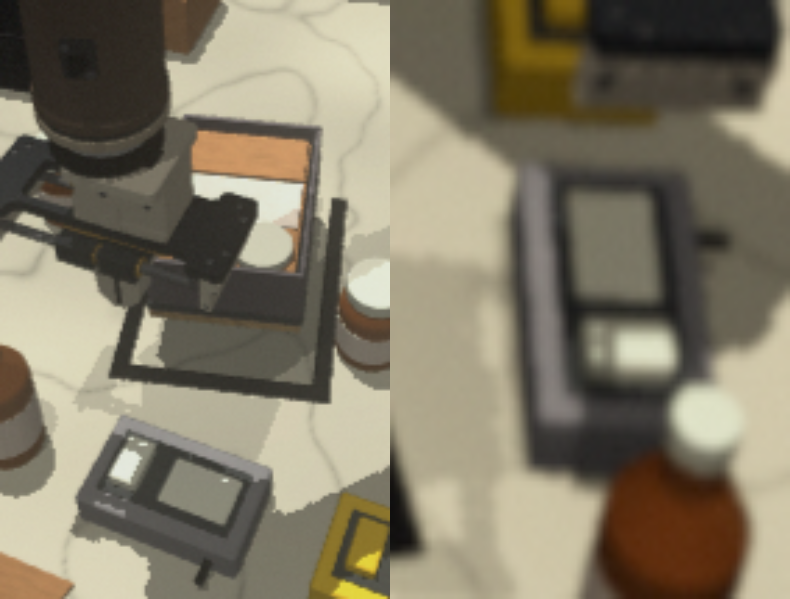

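View pics/scene12.png

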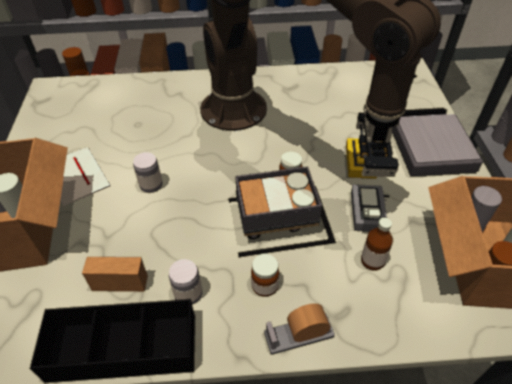

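```bash
python3 -c "
from h import *
arm.sign_off(); print(arm.observe()['clock'])"
```

```text
the job is handed in; nothing more can be done
the job is handed in; nothing more can be done
```

The caddy is parked in the taped bay, the wide key is fully down and the narrow key is up. I handed the job in with the robot clear of everything, at about 14 s on the clock.

- **Pushing and parking:** I pushed the caddy straight for about 60 mm with both open fingers against its tail, then steered it along a gentle S-curve and finished with a straight run into the bay. It stayed on its wheels throughout.
- **Where the caddy stands:** The final images put it within about 2 mm along the bay, 2 mm sideways and 0.2° of square. The two cameras disagree on the sideways error: the side camera reads +2.0 mm with part of the caddy hidden by the gripper, and the scene camera reads -2.0 mm.
- **Castors:** I saw them only partly. The right one was where a straight-trailing wheel should be, but I could not see the left one. It should be straight too, since the last 35 mm was pushed straight.
- **Call box:** I pressed the wide key of the grey box down to its hard stop, at about 14 N. By the side camera's depth, the wide key went from 53.9 to 44.6 mm and the narrow key rose from 44.4 to 54.1 mm.
- **Other items:** The arm never went near the jars, cans, bottle, packet or yellow look-alike box, and they look unmoved in the last picture.

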